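Zero a coffee grinder and set it for filter coffee

ROBOT

A 6-joint arm with a two-finger parallel gripper is mounted at the origin on a cart in front of the work surface, level with it; the furniture and walls round the work are solid. World frame = base frame: x ahead of the robot, y to its left, z up, the work surface at z = 0. Lengths are in m, angles in rad, forces in N, time in s.
With the tool pointing down it reaches from about 0.325 to 0.775 m from the base axis. Payload 5.5 kg.
Tool frame: the origin (TCP) lies at the very end of the fingers, on their centre line; the grasp point (between the pads) lies 19 mm behind it; z points along the fingers, y is the line along which they close (so a half turn about z gives the same grasp; the last joint's range is limited). The gripper opens to 88 mm and grips with 3 to 60 N. Pads are 20 mm wide; open, the fingers measure 115 mm over their backs; the gripper's body (75 mm by 178 mm) begins 61 mm behind the grasp point.
Start: joints at [1.155, 0.091, 1.231, -0, 1.82, -0.057], TCP at [0.211, 0.562, 0.223] pointing down, gripper open.
Joint ranges: [-2.87, 2.87], [-0.86, 2.18], [0.17, 2.46], [-1.51, 4.65], [0.06, 2.69], [-2.65, 2.65]. Speed limits (rad/s): [2.57, 2.57, 3.01, 3.14, 3.14, 3.14].

INTERFACE

Orientations are given as a rotation vector (axis times angle).
In Python, from bench import * gives the robot as it stands. The module is installed in compiled form; this text tells all that it offers.
- The arm moves only by the tool arm_command, never from a script. Its arguments are lists of equal length, an entry for each row: "hand": the opening in per cent of the stroke, from 0 (shut) to 100 (fully open); "dp": the shift along the tool's x, y, z in mm, a list of three; "turn": the turn about the tool's z in rad. A call has 1 to 20 rows; each row is the pose to reach, as a shift and turn from the pose commanded when the call began, along the tool's axes at that moment; what a row does not reach only later rows make up. A row lasts 1/8 s, in which the tool goes at most 62.5 mm and 10.7 degrees, less where a joint would pass 70% of its speed; a pose out of reach is approached as far as the arm can. A call with a gripper value outside its range is refused whole. The fingers move at their own pace and stop on an object; "newtons" is the grip in N (left out, the last holds). Time passes only in rows, so rows that repeat a pose let the fingers close. It gives the time, the measured TCP pose, the force, the opening and the grip force at its end, in the units of the state.
- sense(): the state, without advancing time (a new reading comes with each control period).
- capture(name): name is "scene" or "top" or "wrist"; returns (picture, depth): 384x512x3 uint8, red, green, blue; 384x512 float32, m along the optical axis (not along the pixel's ray), 0 where there is no reading.
- calibration(name): a dict with "vfov" (degrees; the focal length in pixels is half the picture's height over the tangent of half this angle, whatever the lens; pixels are square), "cx", "cy" (the principal point, pixels), "xyz" and "attitude" of the camera in the world. Camera axes: x right, y down, z forward; pixel columns grow to the right and rows downward; lengths in m; the calibration is good to about 2 mm. A picture is of the moment at which its call begins: read the wrist's pose just before it. calibration takes no time and is no camera call; for the wrist camera it gives the pose at the moment of the call.
- finish_job(): hands the job in; it is judged then, once.
Trained networks look in the newest picture that a camera, given by its name, has taken for a name from the list of things; names that differ only in an ending like _2 or _b are one class to them, and where a whole thing is asked for, a point or a joint stands for the part that bears it (a point fixed in the world has none). Each returns a list of dicts, best first, with "confidence" (0 to 1); they miss things now and then, are a little off and sometimes report something else, mostly with a low value. They report only what shows in the picture. A call takes as long as a camera call.
- recognise(camera, label): "point" ([column, row] in pixels, amid what is visible of it).
- place_of(camera, label): "point" ([column, row] in pixels: a listed point, or the origin of a listed thing).
The state is a dict: "t": time; "joint_pos": joint angles; "qd": joint speeds; "joint_efforts": joint torques, N m; "tcp_pos": TCP position; "orientation": TCP orientation; "ft_force": force on the tool from outside, world axes, zero at the start; "wrist_torque": the same for the moment, N m; "finger_gap": finger opening in m; "grip_force": force on a finger pad.
Only numpy, scipy, OpenCV 4.12 (cv2) and the standard library are available. Lean on these libraries where they do the work, as an engineer would, in place of code of your own. Each camera call takes 0.05 s, during which the arm holds its last target. There are 200 camera calls.

TASK

The coffee grinder has been cleaned and its scale must be zeroed. Turn the black inner knob gently clockwise until you feel the burrs just touch, without forcing it, and leave it there; then turn only the silver outer ring until its red zero line meets the knob's pointer. Finally turn only the knob back anticlockwise to the ring's green filter line, leaving the ring as you set it, let go, and do not disturb the cup under the chute or the things around.

Things in the scene. Friction and masses are not known exactly. Their poses are not given: they have to be found in the camera images.
- grinder: dark coffee grinder, 215 x 130 mm, fixed to the worktop, turned by up to 0.35 rad. Origin: centre of its underside; x points to its back, z up; the front (-x) faces the robot. Its flat deck is 165 mm high; the vertical axis of ring and knob stands there at x = -20 mm, y = 0 of this frame. A flat bean lid behind the ring is 4 mm proud.
- knob (a joint): angle (rad) of the inner knob, growing clockwise seen from above; at 0 its pointer points to the grinder's front (-x). Clockwise closes the burrs; starts -1.0 to -0.85. Its thread drags with 0.04 N m and it stays where it is left. The burrs touch at a hidden angle 0.35 to 1.5 rad clockwise of the start; see upper_burr for the feel.
- scale_ring (a joint): angle (rad) of the outer ring, growing clockwise seen from above; at 0 its red zero line points to the grinder's front (-x). The line meets the pointer when both joints read the same. Drags with 0.1 N m, stays where it is left, free for 2.6 rad each way. Knob and ring do not drag each other; only a finger on either turns it.
- knob_grip (a point): on the axis, mid-height of the knob, 207 mm above the worktop. The knob is a black bar 38 mm long (along its pointer), 15 mm wide, from 192 to 222 mm above the worktop, with a 3 mm white line along the front half of its top and down its nose. Take its two long sides with the fingertips kept above the ring's face (191 mm).
- pointer_tip (a point): tip of the knob's pointer, the end of the small nose with the white line, 24 mm from the axis
- zero_line (a point): on the red zero line (4 mm wide) of the silver ring's upper face, 24 mm from the axis. The ring is round, 62 mm in diameter, from 175 to 191 mm above the worktop, knurled round the outside; a plinth 54 mm in diameter and 10 mm high below it leaves room for the fingertips above the deck. The knob stands up between the fingers.
- green_line (a point): on the green filter line of the ring, 24 mm from the axis, 0.8 rad anticlockwise (from above) of the red line. The pointer meets it when joint knob = joint scale_ring - 0.8.
- upper_burr: upper burr, out of sight in the head, turns with the knob; origin on the axis, 141 mm up. Once it touches the sprung lower burr the knob's torque climbs by about 1.2 N m per rad on top of the drag. 0.12 N m above the drag (8 N between the burrs, acting 15 mm from the axis) jams them. Let go, the knob creeps back only until spring and drag balance, still touching.
- lower_burr: lower burr inside the head, out of sight. Origin on the axis, 141 mm above the worktop; its pose does not show where the burrs touch.
- knife_block: wooden knife block with knives, 110 x 167 mm and 241 mm high, fixed on the worktop left of the grinder, between it and the arm's starting place; go over it, but keep low: wall cabinets hang 576 mm above the worktop behind the grinder. Origin: centre of its underside.
- cup: white mug, 83 mm across, 70 mm high, standing loose on the grinder's foot (17 mm high) under the chute; origin at the centre of its underside
- second_mug: another white mug of the same kind, on the worktop behind the grinder to the left; origin at the centre of its underside
- cinnamon_jar: small jar with a yellow cap, 100 mm high, left of the grinder; origin at the centre of its underside
- kitchen_timer: round white and grey kitchen timer, 58 mm across, 41 mm high, in front of the grinder on the left; origin at the centre of its underside

How it is judged:
On the way, in this order (a step that is already met when the one before it is completed fails the run):
1. the knob is turned clockwise until the burrs touch (contact force between upper_burr and lower_burr above 0.6 N), for 0.2 s.
2. with the knob left at the touching point, the ring's red zero line is at the pointer (within 1.8 mm at the line, about 4 degrees) and the burrs still touch (horizontal distance between pointer_tip and zero_line below 0.0018 m and contact force between upper_burr and lower_burr above 0.3 N and velocity of joint scale_ring between -0.05 and 0.05 rad/s), for 0.2 s.
At the end, for the whole second after the job is handed in: The knob's pointer stands at the ring's green line within 2.2 mm (about 5 degrees), burrs apart, knob and ring at rest and let go; the cup stands upright and cup, second mug, jar and timer are within 15 mm of where they were (horizontal distance between pointer_tip and green_line below 0.0022 m and contact force between upper_burr and lower_burr below 0.1 N and velocity of joint knob between -0.05 and 0.05 rad/s and velocity of joint scale_ring between -0.05 and 0.05 rad/s and distance of each of cup, second_mug, cinnamon_jar, kitchen_timer from where it was at the start of the episode below 0.015 m and angle between cup's own z axis and vertical below 0.1 rad); the robot touches nothing.
It fails at once if the knob is forced and the burrs jam (more than 8 N between them) (contact force between upper_burr and lower_burr above 8 N).
It fails at once if the ring is turned while the burrs are not touching (its zero would be lost) ((velocity of joint scale_ring above 0.15 rad/s or velocity of joint scale_ring below -0.15 rad/s) and contact force between upper_burr and lower_burr below 0.15 N).
It fails at once if knob and ring are turned together ((velocity of joint scale_ring above 0.15 rad/s or velocity of joint scale_ring below -0.15 rad/s) and (velocity of joint knob above 0.15 rad/s or velocity of joint knob below -0.15 rad/s)).
It fails at once if the cup, the second mug, the jar or the timer is pushed away by more than 15 mm (distance of any of cup, second_mug, cinnamon_jar, kitchen_timer from where it was at the start of the episode above 0.015 m).
It also fails if it takes over 72 s, if anything falls off the work surface, if the arm or the gripper's body presses on something with over 40 N, if the wrist force passes 120 N, or if a joint passes its speed limit or range.

## Working session

There is one attempt and no reset: what is moved stays moved. The work goes in short steps, Python scripts to look and compute and a tool call to move; the robot and the scene stay as the last step left them, time stands still between calls to the robot, and variables do not carry over. Pictures are saved under pics/ and viewed, at most 10 in all, crops included, and the job is handed in when it is done.

Besides the shell and the picture viewer there is one more tool, called after ">>>" as name([rows], argument=value, ...), one row to a line, values as JSON. arm_command: Moves the arm, as the interface text tells. Its arguments: {"type":"object","properties":{"hand":{"type":"array","items":{"type":"number"}},"dp":{"type":"array","items":{"type":"array","items":{"type":"number"}}},"turn":{"type":"array","items":{"type":"number"}},"newtons":{"type":"number"}},"required":["hand","dp","turn"]}

```bash
mkdir -p pics; cat > h.py <<'E'
from bench import *
import numpy as np, cv2
from scipy.spatial.transform import Rotation as R
def rot(a):
    a=np.array(a,float)
    return a if a.shape==(3,3) else (R.from_quat(a).as_matrix() if a.size==4 else R.from_rotvec(a).as_matrix())
def ray(c,p):
    f=192/np.tan(np.radians(c['vfov']/2))
    d=rot(c['attitude'])@np.array([(p[0]-c['cx'])/f,(p[1]-c['cy'])/f,1]); return np.array(c['xyz']),d
def atz(c,p,z):
    o,d=ray(c,p); return o+d*(z-o[2])/d[2]
def save(n,im): cv2.imwrite('pics/'+n+'.png',cv2.cvtColor(im,cv2.COLOR_RGB2BGR))
E
python3 - <<'E'
from h import *
np.set_printoptions(precision=4,suppress=True)
s=sense();print(s)
ims=[]
for n in("scene","top"):
    im,d=capture(n);c=calibration(n);print(n,c);ims.append(im)
    for l,z in(("knob_grip",.207),("pointer_tip",.222),("zero_line",.191),("green_line",.191),("grinder",0),("knife_block",0),("cup",.017),("kitchen_timer",0),("cinnamon_jar",0),("second_mug",0)):
        for r in place_of(n,l)[:1]: print(l,np.round(r['point'],1),round(r['confidence'],2),atz(c,r['point'],z))
save('s',ims[0]);save('t',ims[1])
E
```

```text
{'t': 0.0, 'joint_pos': array([ 1.1553,  0.0918,  1.2319, -0.    ,  1.8198, -0.0567]), 'qd': array([ 0.0004, -0.0006,  0.0009, -0.0007,  0.0006, -0.0029]), 'joint_efforts': array([  0.0007, -44.6438, -40.6458,   0.0696,   0.0289,  -0.0002]), 'tcp_pos': array([0.2106, 0.5615, 0.2215]), 'orientation': array([-0.5605, -3.0907,  0.0029]), 'ft_force': array([ 0.5109, -0.1026, -0.1629]), 'wrist_torque': array([-0.0255, -0.0244,  0.0151]), 'grip_force': 0.0, 'finger_gap': 0.08789140805683889}
scene {'vfov': 57.89284924904066, 'cx': 255.1118171972556, 'cy': 191.73685655857832, 'xyz': array([ 0.058 , -0.1755,  0.7412]), 'attitude': array([-2.071 ,  1.191 , -0.5231])}
knob_grip [300.6 196.6] 0.51 [0.5875 0.0091 0.207 ]
pointer_tip [309.1 208.8] 0.63 [ 0.5483 -0.0265  0.222 ]
zero_line [291.9 204.3] 0.65 [0.571  0.0211 0.191 ]
green_line [292.4 207.6] 0.75 [0.5623 0.0157 0.191 ]
grinder [294.3 249.5] 0.78 [0.6004 0.0111 0.    ]
kitchen_timer [216.6 270.3] 0.61 [0.4433 0.1516 0.    ]
cinnamon_jar [200.2 254.9] 0.97 [0.4607 0.2153 0.    ]
second_mug [285.6 190.2] 0.81 [0.7951 0.1331 0.    ]
top {'vfov': 57.602223473483086, 'cx': 252.31436225985956, 'cy': 186.06894429291856, 'xyz': array([ 0.153 , -0.0642,  0.8273]), 'attitude': array([-2.16  ,  1.4209, -0.4814])}
knob_grip [297.1 192.6] 0.53 [0.5945 0.0062 0.207 ]
pointer_tip [301.5 207.9] 0.79 [ 0.5511 -0.0161  0.222 ]
zero_line [281.9 199.9] 0.63 [0.574  0.0324 0.191 ]
green_line [289.5 207.9] 0.71 [0.561  0.0102 0.191 ]
cup [279.3 252.4] 0.85 [0.5368 0.0099 0.017 ]
kitchen_timer [216.  265.4] 0.75 [0.4483 0.145  0.    ]
cinnamon_jar [193.6 247.6] 0.57 [0.469  0.2199 0.    ]
second_mug [266.6 170. ] 0.67 [0.784  0.1415 0.    ]
```

View pics/t.png

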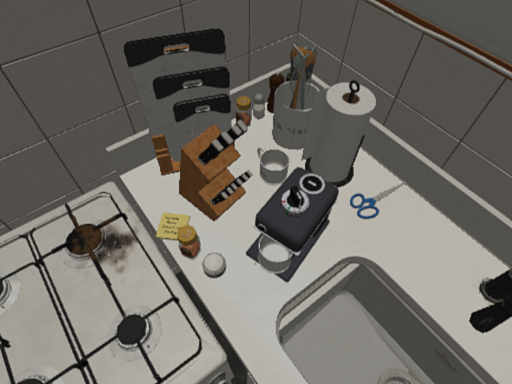

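```bash
python3 - <<'E'
from h import *
a=cv2.imread('pics/s.png')[150:250,230:370];b=cv2.imread('pics/t.png')[150:250,230:370]
cv2.imwrite('pics/z.png',np.hstack([cv2.resize(x,None,fx=2.8,fy=2.8,interpolation=cv2.INTER_CUBIC) for x in(a,b)]))
E
```

```text
(no output)
```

View pics/z.png

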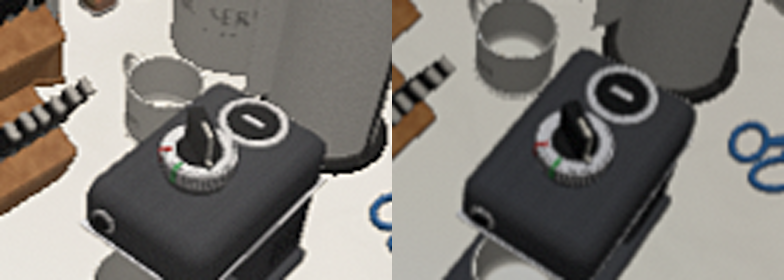

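```bash
cat >> h.py <<'E'
def todp(p):
    s=sense(); return R.from_rotvec(s['orientation']).as_matrix().T@(np.array(p)-s['tcp_pos'])*1000
def yaws():
    M=R.from_rotvec(sense()['orientation']).as_matrix(); return [np.degrees(np.arctan2(M[1,k],M[0,k])) for k in (0,1)]
E
python3 - <<'E'
from h import *
np.set_printoptions(precision=4,suppress=True)
print(todp([.565,.005,.305]),todp([.2106,.5615,.305]),yaws());print(calibration('wrist'))
c=calibration('top')
for p in ((205,205),(190,195),(215,215)): print(atz(c,p,0))
for p in ((240,120),(215,130),(245,175)):print(atz(c,p,.24))
E
```

```text
[-527.2506 -396.9542  -82.3549] [ -0.0173  -0.3226 -82.3617] [np.float64(159.44423184618412), np.float64(69.44423184321548)]
{'vfov': 69.97625142794168, 'cx': 253.58752419264823, 'cy': 188.1945506858339, 'xyz': array([0.1477, 0.5858, 0.3851]), 'attitude': array([2.4026, 1.6659, 0.2138])}
[0.5973 0.2537 0.    ]
[0.6104 0.3087 0.    ]
[0.5792 0.2133 0.    ]
[0.7182 0.1972 0.24  ]
[0.6637 0.237  0.24  ]
[0.5698 0.1189 0.24  ]
```

>>> arm_command([
  [0,0,-40],
  [0,0,-83],
  [-40,-30,-83],
  [-80,-60,-83],
  [-120,-90,-83],
  [-170,-128,-83],
  [-220,-165,-83],
  [-270,-203,-83],
  [-320,-241,-83],
  [-370,-278,-83],
  [-420,-316,-83],
  [-470,-354,-83],
  [-510,-385,-83],
  [-535,-402,-83],
  [-541,-402,-83],
  [-541,-402,-83],
], hand=[100,100,100,100,100,100,100,100,100,100,100,100,100,100,100,100], turn=[0,0,-0.1,-0.2,-0.3,-0.4,-0.5,-0.6,-0.7,-0.7,-0.7,-0.7,-0.7,-0.7,-0.7,-0.7])

```text
t: 3.1
tcp_pos: [0.5761, -0.004, 0.3055]
orientation: [0.534, -3.095, -0.001]
ft_force: [0.4, 0.1, 1.5]
finger_gap: 0.0875
grip_force: 0.0
```

```bash
cat > look.py <<'E'
from h import *
import sys
np.set_printoptions(precision=4,suppress=True)
s=sense();print(s['t'],s['tcp_pos'],yaws(),s['joint_pos'][5],s['wrist_torque'],s['ft_force'])
im,d=capture("wrist");c=calibration("wrist")
for l,z in(("knob_grip",.207),("pointer_tip",.207),("zero_line",.191),("green_line",.191)):
    for r in place_of("wrist",l)[:1]: print(l,np.round(r['point'],1),round(r['confidence'],2),atz(c,r['point'],z))
save(sys.argv[1],im)
np.savez('last.npz',im=im,d=d,**c)
E
python3 look.py w1
```

```text
3.1 [ 0.5761 -0.004   0.3055] [np.float64(-160.43643808099034), np.float64(109.56354954756634)] -1.9783682847086101 [ 0.0431 -0.0415  0.006 ] [0.3658 0.1161 1.5433]
knob_grip [259.8 199.8] 0.9 [0.5859 0.0059 0.207 ]
pointer_tip [252.4 175.2] 0.81 [ 0.5649 -0.0094  0.207 ]
zero_line [281.6 193.1] 0.82 [0.5758 0.0269 0.191 ]
green_line [271.4 177.5] 0.58 [0.5638 0.011  0.191 ]
```

View pics/w1.png

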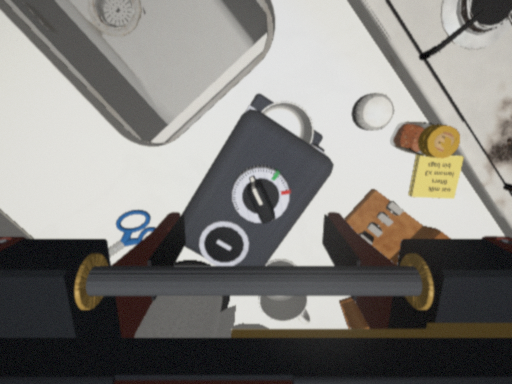

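```bash
cat > seg.py <<'E'
from h import *
np.set_printoptions(precision=4,suppress=True)
z=np.load('last.npz');im=z['im'];c={k:z[k] for k in('vfov','cx','cy','xyz','attitude')}
import sys
u,v=float(sys.argv[1]),float(sys.argv[2]);r=float(sys.argv[3])
yy,xx=np.mgrid[:384,:512];near=np.hypot(xx-u,yy-v)<r
hsv=cv2.cvtColor(im,cv2.COLOR_RGB2HSV).astype(int)
rm=near&((hsv[...,0]<10)|(hsv[...,0]>170))&(hsv[...,1]>110)&(hsv[...,2]>60)
gm=near&(hsv[...,0]>40)&(hsv[...,0]<90)&(hsv[...,1]>90)&(hsv[...,2]>50)
br=near&(hsv[...,2]>120)
n,l,st,ce=cv2.connectedComponentsWithStats((br|rm|gm).astype(np.uint8))
k=1+np.argmax(st[1:,4]);cn=max(cv2.findContours((l==k).astype(np.uint8),0,1)[0],key=cv2.contourArea)
hull=cv2.convexHull(cn);e=cv2.fitEllipse(hull);print('ell',e,'axis',atz(c,e[0],.189))
ax=atz(c,e[0],.189)
for nm,m in(('red',rm),('green',gm)):
    if m.sum():
        p=(xx[m].mean(),yy[m].mean());w=atz(c,p,.191);print(nm,m.sum(),p,w,'r',np.hypot(*(w-ax)[:2]),'ang',np.degrees(np.arctan2(*(w-ax)[1::-1]))%360)
E
python3 seg.py 261 197 38
python3 - <<'E'
from h import *
z=np.load('last.npz');im=z['im'][150:240,205:325]
save('w1z',cv2.resize(im,None,fx=6,fy=6,interpolation=cv2.INTER_CUBIC))
E
```

```text
ell ((260.6318054199219, 194.7510223388672), (56.60396194458008, 58.83592987060547), 75.14224243164062) axis [0.5855 0.0071 0.189 ]
red 23 (np.float64(286.17391304347825), np.float64(191.7391304347826)) [0.5729 0.0309 0.191 ] r 0.026977154080805754 ang 117.84580193626714
green 27 (np.float64(275.74074074074076), np.float64(174.4814814814815)) [0.5593 0.0141 0.191 ] r 0.027103905413330867 ang 165.04714117300372
```

View pics/w1z.png

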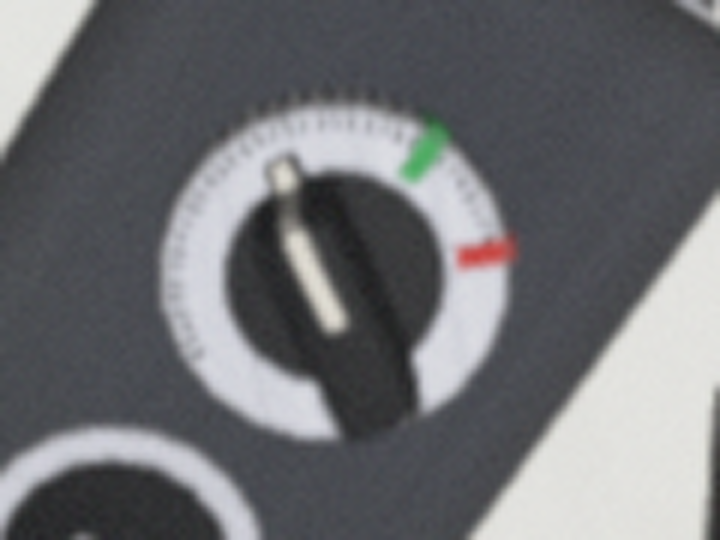

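```bash
python3 - <<'E'
from h import *
np.set_printoptions(precision=4,suppress=True)
z=np.load('last.npz');c={k:z[k] for k in('vfov','cx','cy','xyz','attitude')}
a=atz(c,(205+337/6,150+328/6),.222);b=atz(c,(205+294/6,150+225/6),.222);t=atz(c,(205+284/6,150+165/6),.200);ax=np.array([.5858,.0066,0])
for p,q in((a,b),(ax,t),(ax,b)): print(p,q,np.hypot(*(q-p)[:2]),np.degrees(np.arctan2(*(q-p)[1::-1]))%360)
print(todp([.5858,.0066,.240]),todp([.5858,.0066,.198]),yaws())
E
```

```text
[0.5858 0.0068 0.222 ] [ 0.5723 -0.0052  0.222 ] 0.01803359517004801 221.65694331464803
[0.5858 0.0066 0.    ] [ 0.5685 -0.0083  0.2   ] 0.02280231269665939 220.6363786943759
[0.5858 0.0066 0.    ] [ 0.5723 -0.0052  0.222 ] 0.0178893532776611 221.11206932065627
[-12.8397   6.1737  66.1729] [-12.8077   6.1832 108.1729] [np.float64(-160.36347917903802), np.float64(109.63651092200996)]
```

>>> arm_command([
  [-6,3,30],
  [-13,6,60],
  [-13,6,75],
  [-13,6,90],
  [-13,6,100],
  [-13,6,108],
  [-13,6,108],
  [-13,6,108],
], hand=[60,50,40,40,40,40,40,40], turn=[-0.15,-0.3,-0.37,-0.37,-0.37,-0.37,-0.37,-0.37], newtons=12)

```text
t: 4.35
tcp_pos: [0.5865, 0.0054, 0.1983]
orientation: [-1.093, 2.944, -0.001]
ft_force: [0.2, -0.3, -0.7]
finger_gap: 0.0353
grip_force: 0.0
```

```bash
python3 look.py w2; python3 - <<'E'
from h import *
print(sense()['wrist_torque'],todp([.5858,.0066,.198]))
E
```

```text
4.35 [0.5865 0.0054 0.1983] [np.float64(-139.2706454023395), np.float64(130.7293258727449)] -2.3304880948535436 [ 0.0474 -0.0357  0.0798] [ 0.1839 -0.3249 -0.6745]
knob_grip [255.2 233.3] 0.59 [0.5871 0.0056 0.207 ]
pointer_tip [256.3 188.9] 0.71 [ 0.5657 -0.0121  0.207 ]
zero_line [295.  230.4] 0.63 [0.5736 0.0291 0.191 ]
green_line [287.  204.3] 0.72 [0.5636 0.0126 0.191 ]
[ 0.04022768  0.05900063 -0.01643914] [-0.28253857  1.35294263  0.02794143]
```

View pics/w2.png

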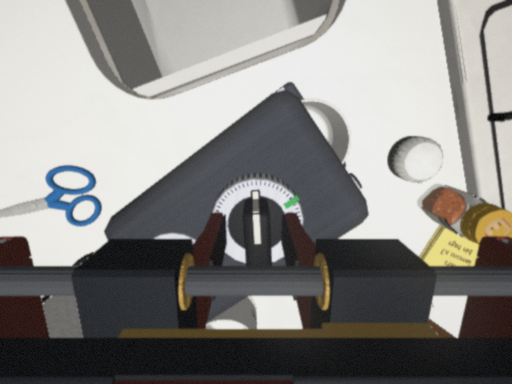

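>>> arm_command([
  [0,0,0],
  [0,0,0],
  [0,0,0],
  [0,0,0],
  [0,0,0],
  [0,0,0],
], hand=[10,10,10,10,10,10], turn=[0,0,0,0,0,0], newtons=12)

```text
t: 5.35
tcp_pos: [0.5855, 0.0071, 0.1977]
orientation: [1.096, -2.943, -0.005]
ft_force: [-3.1, 4.8, 1.8]
finger_gap: 0.0148
grip_force: 12.0
```

```bash
cat > tq.py <<'E'
from h import *
import sys
T=[]
for i in range(int(sys.argv[1])):
    s=sense();T.append([s['wrist_torque'][2],s['joint_efforts'][5],s['joint_pos'][5],*s['ft_force'],s['tcp_pos'][0],s['tcp_pos'][1],yaws()[0]])
    capture('wrist')
T=np.array(T);np.set_printoptions(precision=4,suppress=True);print(s['t'],s['finger_gap'],s['grip_force']);print(T.mean(0));print(T.std(0))
E
python3 tq.py 6
```

```text
5.6 0.01493529195057268 11.998596042394638
[  -0.0293   -0.0273   -2.3307   -4.0993    5.2042    1.1595    0.5855
    0.0071 -139.1499]
[0.0416 0.     0.     0.6394 0.6357 0.4516 0.     0.     0.0016]
```

>>> arm_command([
  [0,1,0],
  [0,1,0],
  [0,1,0],
  [0,1,0],
  [0,1,0],
  [0,1,0],
  [0,1,0],
], hand=[10,10,10,10,10,10,10], turn=[0,0,0.07,0.14,0.21,0.28,0.28])

```text
t: 6.52
tcp_pos: [0.5856, 0.0069, 0.1977]
orientation: [-0.673, 3.069, 0.002]
ft_force: [-1.1, 4.8, 0.7]
finger_gap: 0.0151
grip_force: 12.0
```

```bash
python3 tq.py 3
```

```text
6.625 0.014984166640987 11.997657269239426
[  -0.0145    0.0922   -2.0496   -1.4406    5.0166    1.0399    0.5856
    0.0069 -155.2449]
[0.0029 0.1264 0.0003 0.4597 0.4559 0.7509 0.     0.     0.0182]
```

>>> arm_command([
  [0,0,0],
  [0,0,0],
  [0,0,0],
  [0,0,0],
  [0,0,0],
  [0,0,0],
  [0,0,0],
], hand=[10,10,10,10,10,10,10], turn=[0,0.015,0.03,0.045,0.06,0.06,0.06], newtons=3)

```text
t: 7.55
tcp_pos: [0.5856, 0.0069, 0.1977]
orientation: [-0.581, 3.087, 0.002]
ft_force: [-1.4, 4.7, 1.8]
finger_gap: 0.0151
grip_force: 3.0
```

```bash
python3 tq.py 3
```

```text
7.65 0.014525630488451664 2.9998020082712173
[  -0.0164    0.006    -1.9899   -1.5713    4.7706    0.8843    0.5856
    0.0069 -158.6673]
[0.0224 0.0005 0.     0.4528 0.1429 0.6822 0.     0.     0.0014]
```

```bash
sed -i 's/^T=np.array(T)/T=np.array(T);print("eff",np.round(T[:,1],4),"mz",np.round(T[:,0],3))/; s/;print(T.std(0))//' tq.py
```

>>> arm_command([
  [0,2,0],
  [0,2,0],
  [0,2,0],
  [0,2,0],
  [0,2,0],
  [0,2,0],
], hand=[10,10,10,10,10,10], turn=[0,0.015,0.03,0.045,0.06,0.075], newtons=3)

```text
t: 8.45
tcp_pos: [0.5855, 0.0069, 0.1977]
orientation: [-0.46, 3.107, -0.003]
ft_force: [4.6, -3.7, -0.9]
finger_gap: 0.0149
grip_force: 3.0
```

```bash
python3 tq.py 5
```

```text
eff [-0.1136  0.0066  0.1231  0.038   0.0109] mz [ 0.031 -0.013  0.086  0.002  0.017]
8.65 0.015050066286403445 2.9998345021158457
[   0.0244    0.013    -1.9104    3.8089   -4.3338   -1.0234    0.5855
    0.0069 -163.1587]
```

>>> arm_command([
  [0,-1,0],
  [0,-1,0],
  [0,-1,0],
  [0,-1,0],
  [0,-1,0],
  [0,-1,0],
  [0,-1,0],
  [0,-1,0],
], hand=[10,10,10,10,10,10,10,10], turn=[0,0.02,0.04,0.06,0.08,0.08,0.08,0.08], newtons=3)

```text
t: 9.7
tcp_pos: [0.5855, 0.0068, 0.1977]
orientation: [-0.337, 3.123, -0.001]
ft_force: [4.7, -2.1, -1.5]
finger_gap: 0.0151
grip_force: 3.0
```

```bash
python3 tq.py 2
```

```text
eff [-0.0206 -0.0206] mz [ 0.013 -0.001]
9.75 0.014855165049883325 2.9988770931959152
[   0.006    -0.0206   -1.832     5.13     -2.3003   -1.3512    0.5855
    0.0068 -167.6836]
```

>>> arm_command([
  [0,0,0],
  [0,0,0],
  [0,0,0],
  [0,0,0],
  [0,0,0],
  [0,0,0],
  [0,0,0],
], hand=[10,10,10,10,10,10,10], turn=[0.02,0.04,0.05,0.05,0.05,0.05,0.05], newtons=3)

```text
t: 10.68
tcp_pos: [0.5855, 0.0068, 0.1977]
orientation: [-0.259, 3.13, -0.001]
ft_force: [4.9, -2.6, -1.1]
finger_gap: 0.0153
grip_force: 3.0
```

```bash
python3 tq.py 2
```

```text
eff [-0.005 -0.005] mz [-0.025  0.048]
10.725 0.015118329659858954 2.999013550579548
[   0.0117   -0.005    -1.7821    4.5528   -2.9481   -0.6124    0.5855
    0.0068 -170.5484]
```

>>> arm_command([
  [0,0,0],
  [0,0,0],
  [0,0,0],
  [0,0,0],
  [0,0,0],
], hand=[30,30,30,30,30], turn=[0,0,0,0,0])

```text
t: 11.4
tcp_pos: [0.5852, 0.0072, 0.1976]
orientation: [0.261, -3.131, -0.0]
ft_force: [-0.3, -0.0, -0.3]
finger_gap: 0.0264
grip_force: 0.0
```

```bash
python3 tq.py 4; python3 - <<'E'
from h import *
print(todp([.5855,.0068,.1977]))
E
```

```text
eff [0.0009 0.0007 0.0005 0.0004] mz [0.017 0.038 0.023 0.027]
11.55 0.026138414303919555 0.0
[   0.0265    0.0006   -1.7829   -0.3579    0.0577   -0.0094    0.5852
    0.0071 -170.4778]
[-0.23366626 -0.34037818 -0.0846124 ]
```

>>> arm_command([
  [-0.2,-0.3,0],
  [-0.2,-0.3,0],
  [-0.2,-0.3,0],
  [-0.2,-0.3,0],
  [-0.2,-0.3,0],
  [-0.2,-0.3,0],
], hand=[30,10,10,10,10,10], turn=[0,0,0,0,0,0], newtons=3)

```text
t: 12.35
tcp_pos: [0.5855, 0.0067, 0.1976]
orientation: [-0.26, 3.131, -0.0]
ft_force: [0.5, -0.9, -0.4]
finger_gap: 0.015
grip_force: 3.0
```

```bash
python3 tq.py 2
```

```text
eff [-0.0362 -0.0364] mz [ 0.006 -0.015]
12.4 0.01493741645585067 2.9996702447533607
[  -0.0044   -0.0363   -1.7834    0.3697   -0.9794   -0.6483    0.5855
    0.0067 -170.4841]
```

>>> arm_command([
  [0,0,0],
  [0,0,0],
  [0,0,0],
  [0,0,0],
  [0,0,0],
  [0,0,0],
  [0,0,0],
], hand=[10,10,10,10,10,10,10], turn=[0.02,0.04,0.06,0.07,0.07,0.07,0.07], newtons=3)

```text
t: 13.32
tcp_pos: [0.5855, 0.0067, 0.1976]
orientation: [-0.151, 3.138, -0.0]
ft_force: [0.7, -1.6, -0.8]
finger_gap: 0.015
grip_force: 3.0
```

```bash
python3 tq.py 2
```

```text
eff [-0.026  -0.0258] mz [-0.073 -0.068]
13.375 0.015111094316325725 2.999441474676132
[  -0.0701   -0.0259   -1.7134    0.9588   -2.0757   -0.5712    0.5855
    0.0067 -174.4954]
```

>>> arm_command([
  [0,0,0],
  [0,0,0],
  [0,0,0],
  [0,0,0],
  [0,0,0],
  [0,0,0],
  [0,0,0],
  [0,0,0],
], hand=[10,10,10,10,10,10,10,10], turn=[0.02,0.04,0.06,0.08,0.09,0.09,0.09,0.09], newtons=3)

```text
t: 14.42
tcp_pos: [0.5855, 0.0067, 0.1976]
orientation: [-0.009, 3.142, -0.0]
ft_force: [0.6, -4.8, -0.4]
finger_gap: 0.0152
grip_force: 3.0
```

```bash
python3 tq.py 2
```

```text
eff [-0.0165 -0.016 ] mz [0.022 0.026]
14.475 0.014941152593938576 2.9998011700809
[   0.0241   -0.0162   -1.6234    0.579    -4.9952   -0.2956    0.5855
    0.0067 -179.6561]
```

>>> arm_command([
  [0,-0.4,0],
  [0,-0.4,0],
  [0,-0.4,0],
  [0,-0.4,0],
  [0,-0.4,0],
  [0,-0.4,0],
  [0,-0.4,0],
  [0,-0.4,0],
], hand=[10,10,10,10,10,10,10,10], turn=[0.01,0.03,0.05,0.07,0.09,0.09,0.09,0.09], newtons=3)

```text
t: 15.52
tcp_pos: [0.5855, 0.0066, 0.1976]
orientation: [-0.131, -3.139, -0.0]
ft_force: [1.6, -2.4, -1.2]
finger_gap: 0.0152
grip_force: 3.0
```

```bash
python3 tq.py 2
```

```text
eff [-0.0383 -0.0385] mz [-0.052 -0.032]
15.575 0.015004866895606817 3.000371865928173
[ -0.0419  -0.0384  -1.5341   1.479   -2.358   -0.7308   0.5855   0.0066
 175.2084]
```

>>> arm_command([
  [0,-0.2,0],
  [0,-0.2,0],
  [0,-0.2,0],
  [0,-0.2,0],
  [0,-0.2,0],
  [0,-0.2,0],
  [0,-0.2,0],
  [0,-0.2,0],
], hand=[10,10,10,10,10,10,10,10], turn=[0.01,0.03,0.05,0.06,0.07,0.07,0.07,0.07], newtons=3)

```text
t: 16.62
tcp_pos: [0.5855, 0.0065, 0.1976]
orientation: [-0.241, -3.132, -0.001]
ft_force: [2.3, 1.4, -0.9]
finger_gap: 0.015
grip_force: 3.0
```

```bash
python3 tq.py 2
```

```text
eff [-0.0277 -0.0278] mz [-0.02  -0.012]
16.675 0.015029364386417053 2.999980039894581
[ -0.0163  -0.0277  -1.4645   2.4171   1.3118  -0.9421   0.5855   0.0065
 171.202 ]
```

Free still (0.86 rad turned). Continue.

>>> arm_command([
  [0,0.1,0],
  [0,0.1,0],
  [0,0.1,0],
  [0,0.1,0],
  [0,0.1,0],
  [0,0.1,0],
  [0,0.1,0],
  [0,0.1,0],
], hand=[10,10,10,10,10,10,10,10], turn=[0.02,0.04,0.06,0.08,0.09,0.09,0.09,0.09], newtons=3)

```text
t: 17.73
tcp_pos: [0.5855, 0.0063, 0.1976]
orientation: [0.382, 3.118, 0.0]
ft_force: [2.0, 1.7, -0.5]
finger_gap: 0.0148
grip_force: 3.0
```

```bash
python3 tq.py 2
```

```text
eff [-0.035  -0.0349] mz [-0.06  -0.069]
17.775 0.01514843770912795 3.0003752186894417
[ -0.0645  -0.035   -1.3743   1.5904   1.6058  -0.2629   0.5855   0.0063
 166.0305]
```

>>> arm_command([
  [0,0.1,0],
  [0,0.1,0],
  [0,0.1,0],
  [0,0.1,0],
  [0,0.1,0],
  [0,0.1,0],
  [0,0.1,0],
  [0,0.1,0],
], hand=[10,10,10,10,10,10,10,10], turn=[0.02,0.04,0.06,0.08,0.09,0.09,0.09,0.09], newtons=3)

```text
t: 18.82
tcp_pos: [0.5855, 0.0063, 0.1976]
orientation: [-0.522, -3.098, 0.0]
ft_force: [0.9, -0.2, 0.4]
finger_gap: 0.015
grip_force: 3.0
```

```bash
python3 tq.py 2
```

```text
eff [-0.0366 -0.0367] mz [-0.054 -0.025]
18.875 0.014857774679285438 3.000342585146427
[ -0.0391  -0.0367  -1.2841   0.9219   0.1298   0.0596   0.5855   0.0063
 160.867 ]
```

>>> arm_command([
  [0,0,0],
  [0,0,0],
  [0,0,0],
  [0,0,0],
  [0,0,0],
  [0,0,0],
  [0,0,0],
  [0,0,0],
], hand=[10,10,10,10,10,10,10,10], turn=[0.02,0.04,0.06,0.08,0.09,0.09,0.09,0.09], newtons=3)

```text
t: 19.92
tcp_pos: [0.5854, 0.0063, 0.1976]
orientation: [-0.661, -3.071, 0.0]
ft_force: [-0.2, -2.4, -0.6]
finger_gap: 0.0149
grip_force: 3.0
```

```bash
python3 tq.py 2
```

```text
eff [-0.0352 -0.0351] mz [-0.015 -0.074]
19.975 0.01479227192636483 3.0003610253334045
[ -0.0446  -0.0351  -1.1941  -0.475   -1.8176  -0.4245   0.5854   0.0063
 155.7122]
```

>>> arm_command([
  [0,-0.1,0],
  [0,-0.1,0],
  [0,-0.1,0],
  [0,-0.1,0],
  [0,-0.1,0],
  [0,-0.1,0],
  [0,-0.1,0],
  [0,-0.1,0],
], hand=[10,10,10,10,10,10,10,10], turn=[0.02,0.04,0.06,0.08,0.09,0.09,0.09,0.09], newtons=3)

```text
t: 21.02
tcp_pos: [0.5854, 0.0063, 0.1976]
orientation: [-0.798, -3.038, 0.0]
ft_force: [-1.6, -2.8, -0.4]
finger_gap: 0.0149
grip_force: 3.0
```

```bash
python3 tq.py 2
```

```text
eff [0.0427 0.0428] mz [-0.002 -0.023]
21.075 0.015472066677766958 3.0015269480645657
[ -0.0126   0.0428  -1.1043  -1.3966  -3.2339  -0.2206   0.5854   0.0063
 150.5594]
```

>>> arm_command([
  [0,0,0],
  [0,0,0],
  [0,0,0],
  [0,0,0],
  [0,0,0],
], hand=[10,10,10,10,10], turn=[-0.01,-0.02,-0.02,-0.02,-0.02])

```text
t: 21.75
tcp_pos: [0.5854, 0.0063, 0.1976]
orientation: [-0.768, -3.046, 0.0]
ft_force: [-0.9, -4.8, 0.6]
finger_gap: 0.0152
grip_force: 3.0
```

```bash
python3 tq.py 2
```

```text
eff [0.0296 0.0296] mz [-0.04   0.026]
21.8 0.014619364418022 3.0006009712815285
[ -0.007    0.0296  -1.1243  -1.2373  -3.8624   0.4661   0.5854   0.0063
 151.7034]
```

>>> arm_command([
  [0,0,0],
  [0,0,0],
  [0,0,0],
  [0,0,0],
  [0,0,0],
  [0,0,0],
  [0,0,0],
  [0,0,0],
  [0,0,0],
  [0,0,0],
], hand=[100,100,100,100,100,100,100,100,100,100], turn=[0,0,0,0,0,0.12,0.24,0.36,0.38,0.38])

```text
t: 23.1
tcp_pos: [0.5855, 0.0064, 0.1977]
orientation: [1.327, 2.848, 0.0]
ft_force: [0.3, 0.3, -0.1]
finger_gap: 0.0877
grip_force: 0.0
```

```bash
python3 look.py w3; python3 seg.py 255 233 60; python3 - <<'E'
from h import *
print(todp([.5858,.0066,.178]),sense()['finger_gap'])
z=np.load('last.npz');im=z['im'][150:290,170:340]
save('w3z',cv2.resize(im,None,fx=4,fy=4,interpolation=cv2.INTER_CUBIC))
E
```

```text
23.1 [0.5855 0.0064 0.1977] [np.float64(130.0427068300416), np.float64(40.042706739865494)] -0.746146529127695 [-0.0521 -0.0093  0.0348] [ 0.3384  0.3141 -0.0545]
knob_grip [248.2 234.9] 0.62 [0.5847 0.0039 0.207 ]
pointer_tip [240.4 195.3] 0.62 [0.5653 0.0201 0.207 ]
zero_line [262.2 190.4] 0.91 [0.5763 0.0275 0.191 ]
green_line [232.8 197.8] 0.64 [0.565  0.0116 0.191 ]
ell ((252.88438415527344, 219.93394470214844), (91.30535888671875, 92.5859603881836), 114.58001708984375) axis [0.5852 0.0077 0.189 ]
red 92 (np.float64(261.20652173913044), np.float64(183.17391304347825)) [0.5727 0.0307 0.191 ] r 0.02616753061537698 ang 118.37927958754895
green 93 (np.float64(228.40860215053763), np.float64(189.98924731182797)) [0.5596 0.0138 0.191 ] r 0.026279356238004908 ang 166.48312324870315
[-0.03164096  0.4066815  19.61932284] 0.08779772151286076
```

View pics/w3z.png

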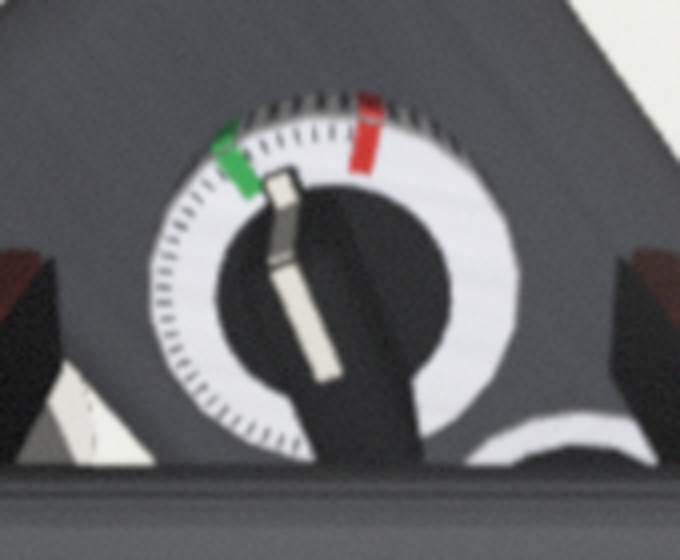

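```bash
cat > ang.py <<'E'
from h import *
# args: x y z triples ; axis
import sys
z=np.load('last.npz');c={k:z[k] for k in('vfov','cx','cy','xyz','attitude')};A=np.array([.5857,.0066])
P=[]
for a in sys.argv[1:]:
    x,y,h=map(float,a.split(','));w=atz(c,(x,y),h)[:2];P.append(w);d=w-A;print(a,w,'r',np.hypot(*d),'ang',np.degrees(np.arctan2(d[1],d[0]))%360)
d=P[1]-P[0];print('line',np.degrees(np.arctan2(d[1],d[0]))%360)
E
# crop->px: 170+x/4,150+y/4
python3 ang.py 252.3,244.8,.222 241.3,217.5,.222 240,193,.200 262.8,179.5,.191 260.2,192.5,.191 227.5,188,.191 232.3,198.3,.191
```

```text
252.3,244.8,.222 [0.58610375 0.00619819] r 0.0005696198548853572 ang 315.13854852450777
241.3,217.5,.222 [0.57133563 0.01463948] r 0.016461118666038953 ang 150.76506365271905
240,193,.200 [0.56526313 0.01926329] r 0.02404214087181918 ang 148.2164079835294
262.8,179.5,.191 [0.57193703 0.03315507] r 0.02990971933057846 ang 117.39681688342694
260.2,192.5,.191 [0.57620736 0.02560594] r 0.021244671910997708 ang 116.54011986862629
227.5,188,.191 [0.55833851 0.0144608 ] r 0.02846828530616552 ang 163.97093652621967
232.3,198.3,.191 [0.56498348 0.01110158] r 0.021199965635143616 ang 167.7405398959649
line 150.2482407810591
```

>>> arm_command([
  [0,0,10],
  [0,0,19.5],
  [0,0,19.5],
  [0,0,19.5],
  [0,0,19.5],
  [0,0,19.5],
  [0,0,19.5],
  [0,0,19.5],
  [0,0,19.5],
], hand=[100,100,100,60,60,60,60,60,60], turn=[0,0,0,0,0,0,0,0,0], newtons=15)

```text
t: 24.48
tcp_pos: [0.5853, 0.006, 0.1785]
orientation: [1.33, 2.846, -0.001]
ft_force: [-4.5, -3.1, 3.1]
finger_gap: 0.0609
grip_force: 15.0
```

```bash
python3 tq.py 2
```

```text
eff [0.0264 0.0257] mz [0.046 0.02 ]
24.525 0.06072560654615207 15.000363439321518
[  0.0327   0.026   -0.7443  -3.9246  -2.7917   3.5203   0.5853   0.006
 129.9164]
```

>>> arm_command([
  [0,-0.4,0],
  [0,-0.4,0],
  [0,-0.4,0],
  [0,-0.4,0],
  [0,-0.4,0],
  [0,-0.4,0],
  [0,-0.4,0],
  [0,-0.4,0],
  [0,-0.4,0],
  [0,-0.4,0],
  [0,-0.4,0],
  [0,-0.4,0],
], hand=[60,60,60,60,60,60,60,60,60,60,60,60], turn=[-0.04,-0.1,-0.16,-0.22,-0.28,-0.34,-0.4,-0.46,-0.52,-0.57,-0.57,-0.57])

```text
t: 26.08
tcp_pos: [0.5855, 0.0064, 0.1784]
orientation: [0.476, 3.104, 0.001]
ft_force: [-0.8, -0.3, 4.0]
finger_gap: 0.0608
grip_force: 15.0
```

```bash
python3 tq.py 2;python3 look.py w4; python3 - <<'E'
from h import *
z=np.load('last.npz');im=z['im'][150:290,170:340]
save('w4z',cv2.resize(im,None,fx=4,fy=4,interpolation=cv2.INTER_CUBIC))
E
```

```text
eff [0.0705 0.0689] mz [0.092 0.075]
26.125 0.061006099823477544 15.00044971704483
[  0.0835   0.0697  -1.3139  -0.9843  -0.1767   3.9247   0.5855   0.0064
 162.5651]
26.175 [0.5855 0.0064 0.1785] [np.float64(162.57633370225554), np.float64(72.57637252043689)] -1.3141283864487945 [0.0575 0.1106 0.0304] [-1.4335  0.6707  3.3925]
knob_grip [250.9 248.9] 0.7 [0.5863 0.0049 0.207 ]
pointer_tip [261.6 198.7] 0.98 [0.5611 0.0185 0.207 ]
zero_line [260.6 197.8] 0.95 [0.5652 0.0172 0.191 ]
green_line [230.4 205.5] 0.79 [ 0.5645 -0.0007  0.191 ]
```

View pics/w4z.png

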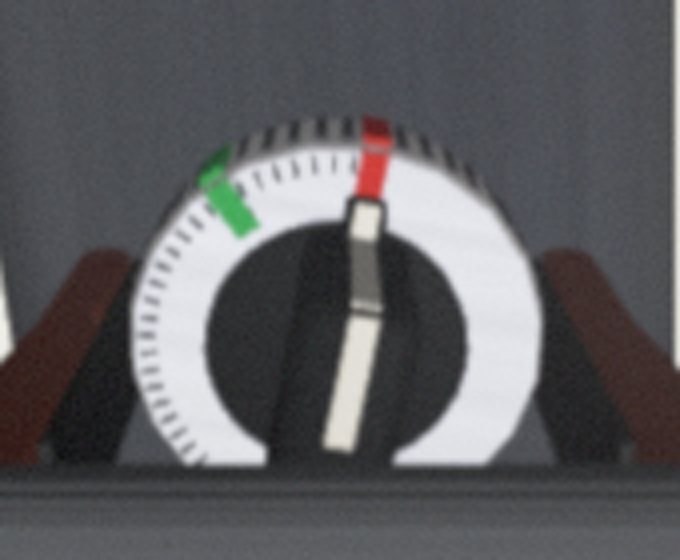

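```bash
python3 ang.py 254.8,262.3,.222 262,229.5,.222 261.5,201.5,.200 263.5,188.5,.191 262,199,.191
```

```text
254.8,262.3,.222 [0.58630325 0.00698141] r 0.0007137119801289013 ang 32.30306427721781
262,229.5,.222 [0.57105763 0.01525514] r 0.017009133398891676 ang 149.41255829314895
261.5,201.5,.200 [0.56472026 0.01759808] r 0.023687704873528177 ang 152.33539272747117
263.5,188.5,.191 [0.56048866 0.02033787] r 0.028711337227529415 ang 151.41365631512178
262,199,.191 [0.56616355 0.01772303] r 0.022480989110017703 ang 150.34508458339903
line 151.51149967960305
```

>>> arm_command([
  [0,0,0],
  [0,0,0],
  [0,0,0],
  [0,0,0],
  [0,0,-10],
  [0,0,-20],
  [0,0,-20],
  [0,0,-20],
  [0,0,-20],
  [0,0,-20],
  [0,0,-20],
  [0,0,-20],
], hand=[100,100,100,100,100,100,100,40,40,40,40,40], turn=[0,0,0,0,0,0,0.1,0.2,0.2,0.2,0.2,0.2])

```text
t: 27.92
tcp_pos: [0.5852, 0.0061, 0.1982]
orientation: [-0.782, -3.043, 0.0]
ft_force: [1.3, -1.2, -0.6]
finger_gap: 0.0412
grip_force: 0.0
```

```bash
python3 tq.py 2;python3 look.py w5; python3 seg.py 255 240 60
```

```text
eff [-0.0102 -0.0075] mz [-0.022  0.001]
27.975 0.03741392892832056 0.0
[ -0.0102  -0.0089  -1.1152   0.9273  -0.574   -0.7388   0.5852   0.0061
 151.1622]
28.025 [0.5851 0.0061 0.1981] [np.float64(151.15161468488571), np.float64(61.15161479112832)] -1.115054747849802 [-0.0272  0.0116 -0.0271] [0.424  0.0551 0.053 ]
knob_grip [252.9 236. ] 0.64 [0.5875 0.005  0.207 ]
pointer_tip [255.4 189.4] 0.84 [0.5626 0.0203 0.207 ]
zero_line [256.1 187.9] 0.8 [0.5658 0.0192 0.191 ]
green_line [226.8 202.3] 0.68 [ 0.5651 -0.002   0.191 ]
ell ((255.0984649658203, 205.71839904785156), (49.59821701049805, 88.17449188232422), 90.99264526367188) axis [0.5765 0.0126 0.189 ]
red 53 (np.float64(251.0943396226415), np.float64(188.16981132075472)) [0.5644 0.0164 0.191 ] r 0.01271118173622853 ang 162.90953833122944
green 66 (np.float64(224.1818181818182), np.float64(197.24242424242425)) [ 0.5613 -0.0018  0.191 ] r 0.020944513739807467 ang 223.3819441054656
```

>>> arm_command([
  [0,0.4,0],
  [0,0.4,0],
  [0,0.4,0],
  [0,0.4,0],
  [0,0.4,0],
  [0,0.4,0],
  [0,0.4,0],
  [0,0.4,0],
  [0,0.4,0],
  [0,0.4,0],
  [0,0.4,0],
  [0,0.4,0],
  [0,0.4,0],
  [0,0.4,0],
  [0,0.4,0],
  [0,0.4,0],
  [0,0.4,0],
  [0,0.4,0],
  [0,0.4,0],
], hand=[10,10,10,10,10,10,10,10,10,10,10,10,10,10,10,10,10,10,10], turn=[0,0,0,0,0,-0.05,-0.12,-0.19,-0.26,-0.33,-0.4,-0.47,-0.54,-0.61,-0.68,-0.74,-0.8,-0.8,-0.8], newtons=10)

```text
t: 30.65
tcp_pos: [0.5853, 0.0068, 0.1981]
orientation: [0.462, -3.107, -0.001]
ft_force: [-0.8, 1.8, 0.4]
finger_gap: 0.015
grip_force: 10.0
```

```bash
python3 tq.py 2
```

```text
eff [0.0289 0.0379] mz [ 0.003 -0.02 ]
30.7 0.014846048766219274 9.98380109667778
[  -0.0089    0.0334   -1.9131   -1.0491    1.2852    0.2214    0.5853
    0.0068 -163.0665]
```

>>> arm_command([
  [0,0,0],
  [0,0,0],
  [0,0,0],
  [0,0,-20],
  [0,0,-40],
  [0,0,-55],
  [0,0,-55],
  [0,0,-55],
], hand=[60,60,60,60,60,60,60,60], turn=[0,0,0,0,0,0,0,0])

```text
t: 31.75
tcp_pos: [0.5852, 0.0064, 0.2523]
orientation: [0.463, -3.106, -0.0]
ft_force: [0.4, 0.3, 0.4]
finger_gap: 0.0526
grip_force: 0.0
```

```bash
python3 look.py w6; python3 - <<'E'
from h import *
z=np.load('last.npz');im=z['im'][130:270,170:340]
save('w6z',cv2.resize(im,None,fx=4,fy=4,interpolation=cv2.INTER_CUBIC))
E
```

```text
31.75 [0.5852 0.0064 0.2523] [np.float64(-163.03200793021938), np.float64(106.96797365336967)] -1.9140775025713275 [ 0.0695 -0.0178 -0.0039] [0.3923 0.3228 0.3872]
knob_grip [250.8 206.4] 0.91 [0.5875 0.0042 0.207 ]
pointer_tip [254.1 170.9] 0.95 [ 0.5593 -0.0017  0.207 ]
zero_line [271.7 178.4] 0.95 [0.564  0.0151 0.191 ]
green_line [253.4 172.7] 0.67 [ 0.5638 -0.0009  0.191 ]
```

View pics/w6z.png

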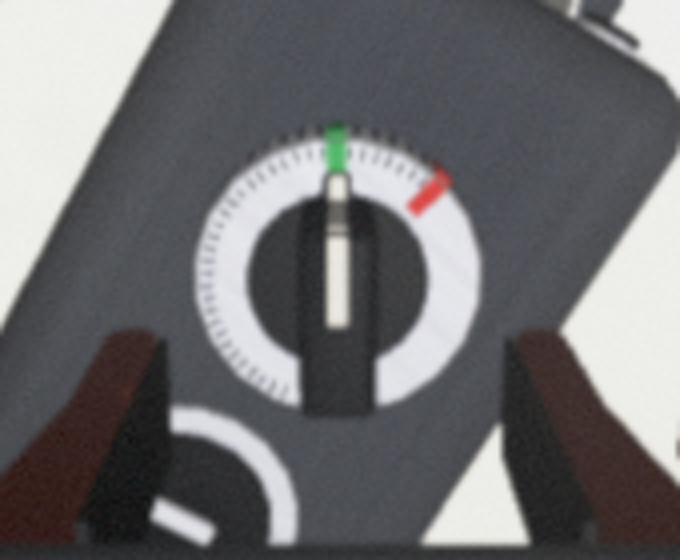

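The picture shows the pointer line (337,180–325) running straight into the green line (336,150), with the hand clear of everything. Handing in.

```bash
python3 -c "
from bench import *
print(finish_job())"
```

```text
the job is handed in; nothing more can be done
None
```

The burrs were brought to touch, the red zero line was set at the pointer and the knob turned back to the green line; in the last picture the pointer sits on green and the hand is clear. The job is handed in at about 32 s, but no verdict came back, and I did not re-measure the cup, second mug, jar or timer at the end.

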